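# Put a stripped indicator's parts away in the nest box

## Task

Slide the nest box's clear dust cover open, then drop the three stripped parts - the brass capsule, the toothed nylon gear and the oblong steel block - each into the pocket cut to its own shape and size. Slide the cover fully shut again, and do not shift the indicator or the bourdon tube, or let a part fall from height.

Things in the scene. Friction and masses are not known exactly. Their poses are not given: they have to be found in the camera images.
- nest_box: Low grey metal box fixed to the bench, 176 mm along its x, 240 mm along y; origin at the centre of its underside. Three pocket inserts in a row along y, 74 mm apart, at x = -44 mm (towards the robot); behind them a flat deck over which the cover parks. Side rails along x at y = +-116 mm, tops 45 mm above the bench; front and back sills 34 mm high.
- cover (a joint): Dust cover's slide along the box's +x, in m: 0 fully shut over the pockets, 0.084 fully open (parked over the deck, away from the robot). It stays where it is left; sliding it takes about 2 N. Starts shut or up to 20 mm open.
- cover_handle (a point): Centre of the top of the cover's handle, an upright aluminium bar 10 mm thick along the box's x, 60 mm long along its y, 28 mm high, top 69 mm above the bench, at the middle of the cover. The cover: clear plate 84 x 222 x 5 mm, underside 36 mm above the bench. The point moves with it.
- pocket_capsule (a point): Black plastic insert 72 x 72 x 18 mm in the nest box with one pocket, the large round one, 54 mm diameter. The point is the pocket's centre on its floor, 8 mm above the bench; z up, x and y parallel to the box's; the mouth is 26 mm above the bench, with a 2 mm chamfer. Which of the three places in the row it holds varies.
- pocket_gear (a point): Black plastic insert 72 x 72 x 18 mm in the nest box with one pocket, the small round one, 42 mm diameter. The point is the pocket's centre on its floor, 8 mm above the bench; z up, x and y parallel to the box's; the mouth is 26 mm above the bench, with a 2 mm chamfer. Which of the three places in the row it holds varies.
- pocket_block (a point): Black plastic insert 72 x 72 x 18 mm in the nest box with one pocket, the oblong one, 52 mm along x by 28 mm along y. The point is the pocket's centre on its floor, 8 mm above the bench; z up, x and y parallel to the box's; the mouth is 26 mm above the bench, with a 2 mm chamfer. Which of the three places in the row it holds varies.
- capsule: Brass pressure capsule, a grooved disc 48 mm in diameter and 14 mm high with a central boss 14 mm in diameter on top, 24 mm high in all; 50 g. Origin at the centre of its underside, z up. Best picked by the boss.
- gear: White nylon drive gear, toothed disc 36 mm in diameter and 10 mm high with a hub 16 mm in diameter on top, 23 mm high in all; 20 g. Origin at the centre of its underside, z up. Best picked by the hub.
- block: Plain steel bearing block 46 (its x) x 22 (its y) x 22 mm high; 120 g. Origin at the centre of its underside, z up. A half turn makes no difference.
- vsi: Bystander: vertical speed indicator standing face up, black case 80 mm in diameter with an 83 mm square bezel, 97 mm high; origin at the centre of its underside. Loose.
- bourdon: Bystander: curled brass bourdon tube lying flat, about 65 mm across and 12 mm high; origin at the centre of the curl, on the bench. Loose.

How it is judged:
By the outcome, as a careful person would: the job done as asked, in the order asked, and still so for the second after the job is handed in, with the robot touching nothing.
It also fails if it takes over 72 s, if anything falls off the work surface, if the arm or the gripper's body presses on something with over 40 N, if the wrist force passes 120 N, or if a joint passes its speed limit or range.

## Robot

A 6-joint arm with a two-finger parallel gripper is mounted at the origin on the work surface. World frame = base frame: x ahead of the robot, y to its left, z up, the work surface at z = 0. Lengths are in m, angles in rad, forces in N, time in s.
With the tool pointing down it reaches from about 0.35 to 0.975 m from the base axis. Payload 4.9 kg.
Tool frame: the origin (TCP) lies at the very end of the fingers, on their centre line; the grasp point (between the pads) lies 19 mm behind it (ctrl.tcp_to_grasp is the z of the grasp point in the tool frame, in m); z points along the fingers, y is the line along which they close (so a half turn about z gives the same grasp; the last joint's range is limited). The gripper opens to 85 mm and grips with 20 to 120 N. Pads are 22 mm wide; open, the fingers measure 114 mm over their backs; the gripper's body (76 mm by 85 mm) begins 54 mm behind the grasp point. The pads swing forward as they close: fully open they stand 13 mm farther back than shut.
Start: joints at [-1.286, 0.053, 1.613, -0, 1.476, -0.119], TCP at [0.246, -0.575, 0.231] pointing down, gripper open.
Joint ranges: [-3.01, 3.01], [-1.01, 2.22], [0.06, 2.58], [-1.02, 4.17], [0.09, 2.62], [-3.14, 3.14]. Speed limits (rad/s): [2.57, 2.57, 3.14, 3.14, 3.14, 3.14].

## Interface

Orientations are given as a rotation vector (axis times angle).
In Python, from station import ctrl, eyes, job, nets gives the robot as it stands. The module is installed in compiled form; this text tells all that it offers.
- The arm moves only by the tool jog_arm, never from a script. Its argument "commands" is one flat list of numbers, 7 for each row, row after row: the shift along the tool's x, y, z each as a share of 0.06 m, from -1 to 1, then the turn, a rotation vector about the tool's x, y, z each as a share of 0.1 rad, from -1 to 1, then the finger opening in mm, from 0 to 85.4. In form: [x, y, z, ax, ay, az, grip, x, y, z, ax, ay, az, grip, ...]. A call has 1 to 20 rows; each row shifts and turns the commanded pose from where the row before left it, along the tool's axes as they then stand; what a row does not reach is not made up. A row lasts 1/8 s, in which the tool goes at most 62.5 mm and 10.7 degrees, less where a joint would pass 70% of its speed; a pose out of reach is approached as far as the arm can. A call with a number of a shift or a turn outside -1 to 1 is refused whole. A call with a gripper value outside its range is refused whole. The fingers move at their own pace and stop on an object; "newtons" is the grip in N (left out, the last holds). Time passes only in rows, so rows that do not move let the fingers close. It gives the time, the measured TCP pose, the force, the opening and the grip force at its end, in the units of the state.
- ctrl.get_obs(): the state, without advancing time (a new reading comes with each control period).
- eyes.get_image(name): name is "side" or "top" or "wrist"; returns a dict with "image" (480x640x3 uint8, red, green, blue), "z_map" (480x640 float32, m along the optical axis (not along the pixel's ray), 0 where there is no reading), "K" (3x3 intrinsics, pixels), "cam_to_world" (4x4, takes a point from camera to world coordinates). Camera axes: x right, y up, looking along -z (the intrinsics and any distortion apply to the point x, -y, -z); pixel columns grow to the right and rows downward; lengths in m; the calibration is good to about 2 mm. A picture is of the moment at which its call begins.
- job.finish_job(): hands the job in; it is judged then, once.
Trained networks look in the newest picture that a camera, given by its name, has taken for a name from the list of things; names that differ only in an ending like _2 or _b are one class to them, and where a whole thing is asked for, a point or a joint stands for the part that bears it (a point fixed in the world has none). Each returns a list of dicts, best first, with "p" (0 to 1); they miss things now and then, are a little off and sometimes report something else, mostly with a low value. They report only what shows in the picture. A call takes as long as a camera call.
- nets.silhouettes(camera, name): "mask" (480x640 bool, what is visible of it) and "bbox" ([left, top, right, bottom] in pixels, round what is visible of it).
The state is a dict: "t": time; "q": joint angles; "dq": joint speeds; "effort": joint torques, N m; "tool_pos": TCP position; "tool_rot": TCP orientation; "contact_force": force on the tool from outside, world axes, zero at the start; "wrist_torque": the same for the moment, N m; "opening": finger opening in m; "grip_force": force on a finger pad.
Only numpy, scipy, OpenCV 4.12 (cv2) and the standard library are available. Lean on these libraries where they do the work, as an engineer would, in place of code of your own. Each camera call takes 0.05 s, during which the arm holds its last target. There are 200 camera calls.

## Working session

There is one attempt and no reset: what is moved stays moved. The work goes in short steps, Python scripts to look and compute and a tool call to move; the robot and the scene stay as the last step left them, time stands still between calls to the robot, and variables do not carry over. Pictures are saved under pics/ and viewed, at most 10 in all, crops included, and the job is handed in when it is done.

Besides the shell and the picture viewer there is one more tool, called after "Request:" as name(argument=value, ...) on one line, values as JSON. jog_arm: Moves the arm, as the interface text tells. Shift numbers are shares of 0.06 m and turn numbers shares of 0.1 rad, none past 1 either way. Its arguments: {"type":"object","properties":{"commands":{"type":"array","items":{"type":"number"}},"newtons":{"type":"number"}},"required":["commands"]}

```bash
mkdir -p pics; cat > h.py <<'E'
import numpy as np, cv2
from station import ctrl, eyes, job, nets
def shot(cam):
    return eyes.get_image(cam)
def save(d,name): cv2.imwrite('pics/'+name, cv2.cvtColor(d['image'],cv2.COLOR_RGB2BGR))
def world(d):
    K=d['K'];z=d['z_map'].astype(float);v,u=np.mgrid[0:480,0:640]
    p=np.stack([(u-K[0,2])/K[0,0]*z,-(v-K[1,2])/K[1,1]*z,-z,np.ones_like(z)],-1)
    w=p@d['cam_to_world'].T
    w=w[...,:3]; w[z==0]=np.nan
    return w
E
python3 - <<'E'
from h import *
d=shot('top');save(d,'top0.png');w=world(d)
np.savez('top0.npz',**d)
print(d['cam_to_world'],d['K'])
for n in ['nest_box','cover','cover_handle','pocket_capsule','pocket_gear','pocket_block','capsule','gear','block','vsi','bourdon']:
    for r in nets.silhouettes('top',n)[:2]:
        m=r['mask'];p=w[m];p=p[~np.isnan(p[:,0])]
        if len(p): print(n,round(r['p'],2),r['bbox'],m.sum(),np.round(np.median(p,0),3),np.round(p.min(0),3),np.round(p.max(0),3))
        else: print(n,r['p'],r['bbox'])
E
```

```text
[[-0.01734962  0.99478586 -0.10049918  0.4979957 ]
 [-0.99983758 -0.01775212 -0.00311196 -0.04463807]
 [-0.0048798   0.10042886  0.99493227  0.91637866]
 [ 0.          0.          0.          1.        ]] [[499.57943858   0.         317.58617964]
 [  0.         499.57943858 243.83664789]
 [  0.           0.           1.        ]]
nest_box 0.77 [142.1, 227.3, 296.1, 353.6] 13019 [0.515 0.135 0.039] [ 0.402 -0.002 -0.004] [0.621 0.278 0.073]
cover 0.61 [155.6, 266.1, 288.8, 341.1] 6145 [0.485 0.127 0.041] [0.422 0.012 0.023] [0.549 0.244 0.073]
cover_handle 0.57 [155.6, 265.7, 293.7, 338.8] 6311 [0.485 0.127 0.041] [0.422 0.012 0.005] [0.551 0.246 0.073]
pocket_capsule 0.68 [211.0, 325.5, 249.1, 336.1] 286 [0.438 0.118 0.026] [0.425 0.081 0.006] [0.452 0.155 0.044]
pocket_capsule 0.22 [366.6, 226.0, 393.5, 255.6] 348 [ 0.594 -0.154  0.021] [ 0.572 -0.176 -0.   ] [ 0.617 -0.133  0.028]
pocket_gear 0.62 [250.7, 310.3, 289.3, 326.4] 286 [0.454 0.043 0.026] [0.443 0.008 0.005] [0.467 0.081 0.044]
pocket_block 0.53 [167.8, 334.8, 209.2, 347.4] 310 [0.422 0.191 0.026] [0.408 0.152 0.006] [0.436 0.226 0.043]
capsule 0.88 [341.0, 300.2, 365.6, 332.5] 552 [ 0.457 -0.104  0.014] [ 0.433 -0.129 -0.002] [ 0.48  -0.081  0.028]
capsule 0.31 [447.3, 208.7, 515.4, 265.7] 2982 [ 0.59  -0.316  0.097] [ 0.542 -0.407 -0.005] [ 0.652 -0.273  0.104]
gear 0.51 [422.6, 291.9, 436.0, 313.2] 297 [ 0.481 -0.238  0.01 ] [ 0.465 -0.255 -0.001] [ 0.497 -0.223  0.026]
block 0.76 [367.7, 227.9, 394.0, 255.4] 296 [ 0.593 -0.154  0.021] [ 0.572 -0.174  0.001] [ 0.614 -0.135  0.028]
vsi 0.84 [451.0, 206.6, 514.9, 265.2] 2979 [ 0.589 -0.316  0.097] [ 0.542 -0.398 -0.003] [ 0.64  -0.273  0.104]
bourdon 0.85 [304.5, 177.8, 337.9, 206.7] 419 [ 0.694 -0.048  0.009] [ 0.658 -0.076 -0.004] [ 0.717 -0.014  0.014]
bourdon 0.59 [251.4, 313.9, 288.8, 326.9] 254 [0.454 0.044 0.026] [0.443 0.011 0.007] [0.466 0.078 0.044]
```

View pics/top0.png

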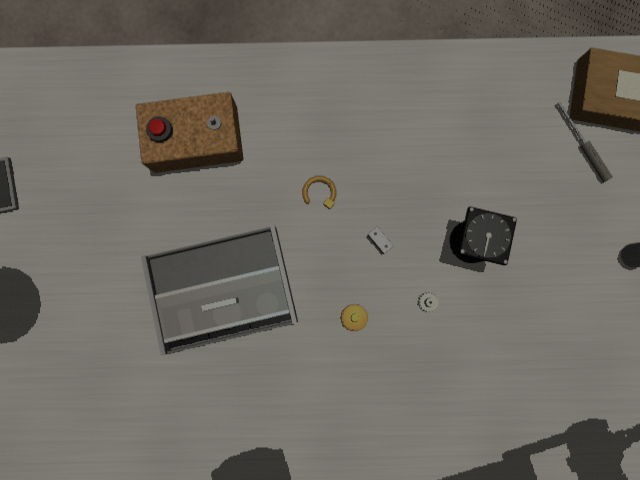

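```bash
cat >> h.py <<'E'
from scipy.spatial.transform import Rotation as R
def rect(p):
    c,s,a=cv2.minAreaRect((p[:,:2]*1000).astype(np.float32)); return np.round(c,1),np.round(s,1),round(a,1)
def state():
    o=ctrl.get_obs(); M=R.from_rotvec(o['tool_rot']).as_matrix()
    return o,M
def goto(x,y,z,yaw=None):
    """print shift shares in tool axes after turning to yaw (deg, direction of tool y, mod 180)"""
    o,M=state(); cur=np.degrees(np.arctan2(M[1,1],M[0,1])); 
    t=0 if yaw is None else (yaw-cur+90)%180-90
    # tool z down: world yaw +t = turn about tool z of -t
    M2=M@R.from_rotvec([0,0,-np.radians(t)]).as_matrix()
    s=M2.T@(np.array([x,y,z])-o['tool_pos'])
    print('t',round(o['t'],2),'cur yaw',round(cur,1),'turn shares',round(-np.radians(t)/0.1,2),'shift shares',np.round(s/0.06,2),'tool z',np.round(M[:,2],3),'pos',np.round(o['tool_pos'],4))
E
python3 - <<'E'
from h import *
d=dict(np.load('top0.npz'));w=world(d);im=d['image']
def reg(x0,y0,x1,y1,lo,hi):
    p=w[y0:y1,x0:x1].reshape(-1,3);return p[(p[:,2]>lo)&(p[:,2]<hi)]
p=reg(135,220,305,360,.028,.055);print('box',rect(p))
p=reg(195,290,245,320,.058,.08);print('handle',rect(p),p.mean(0),len(p))
p=reg(335,295,372,337,.008,.04);print('caps',rect(p),p.mean(0));p=reg(335,295,372,337,.02,.04);print('boss',rect(p),p.mean(0),len(p))
p=reg(415,285,445,317,.006,.04);print('gear',rect(p),p.mean(0));p=reg(415,285,445,317,.017,.04);print('hub',rect(p),p.mean(0),len(p))
p=reg(360,222,402,260,.014,.04);print('block',rect(p),p.mean(0),len(p))
p=reg(250,360,330,420,-.1,.1);print('bench',np.median(p,0))
goto(.5,.1,.2)
E
```

```text
box (array([510.7, 133.3]), array([176.4, 241.1]), 12.5)
handle (array([485.2, 127.4]), array([10.1, 60.4]), 12.5) [0.48537035 0.12629227 0.06867244] 223
caps (array([ 456.4, -104.8]), array([46.7, 46.4]), 89.1) [ 0.45676842 -0.10491575  0.01435627]
boss (array([ 456.5, -105.3]), array([12.2, 11.2]), 43.8) [ 0.4566217  -0.10525195  0.02382569] 46
gear (array([ 481.6, -239.8]), array([34.4, 34.1]), 89.0) [ 0.48156661 -0.23885687  0.01255358]
hub (array([ 481.7, -239.1]), array([14.2, 15.2]), 45.5) [ 0.48154084 -0.23920671  0.02246859] 66
block (array([ 594.6, -154.5]), array([45.8, 22.3]), 38.6) [ 0.59429712 -0.15428589  0.02145484] 323
bench [ 3.29285142e-01  1.28524049e-02 -7.37353074e-05]
t 0.6 cur yaw -66.9 turn shares -0.0 shift shares [ 8.32 -8.67  0.52] tool z [-0. -0. -1.] pos [ 0.2456 -0.5747  0.2313]
```

Request:
jog_arm(commands=[0, 0, 0, 0, 0, -0.99, 36, 0, 0, 0, 0, 0, -0.99, 36, 0, 0, 0, 0, 0, -0.99, 36, 0, 0, 0, 0, 0, -0.99, 36, 0, 0, 0, 0, 0, -0.99, 36, 0, 0, 0, 0, 0, -0.99, 36, 0, 0, 0, 0, 0, -0.99, 36, 0, 0, 0, 0, 0, -0.99, 36, 0, 0, 0, 0, 0, -0.99, 36, 0, 0, 0, 0, 0, -0.99, 36, 0, 0, 0, 0, 0, -0.99, 36, 0, 0, 0, 0, 0, -0.99, 36, 0, 0, 0, 0, 0, -0.99, 36, 0, 0, 0, 0, 0, -0.99, 36], newtons=30)

```text
t: 2.35
tool_pos: [0.2456, -0.5747, 0.2314]
tool_rot: [1.961, 2.454, -0.0]
contact_force: [-0.1, 0.0, 0.1]
opening: 0.0358
grip_force: 0.0
```

Request:
jog_arm(commands=[0.754, 0.459, 0, 0, 0, 0, 36, 0.754, 0.459, 0, 0, 0, 0, 36, 0.754, 0.459, 0, 0, 0, 0, 36, 0.754, 0.459, 0, 0, 0, 0, 36, 0.754, 0.459, 0, 0, 0, 0, 36, 0.754, 0.459, 0, 0, 0, 0, 36, 0.754, 0.459, 0, 0, 0, 0, 36, 0.754, 0.459, 0, 0, 0, 0, 36, 0.754, 0.459, 0, 0, 0, 0, 36, 0.754, 0.459, 0, 0, 0, 0, 36, 0.754, 0.459, 0, 0, 0, 0, 36, 0.754, 0.459, 0, 0, 0, 0, 36, 0.754, 0.459, 0, 0, 0, 0, 36, 0.754, 0.459, 0, 0, 0, 0, 36])

```text
t: 4.1
tool_pos: [0.4847, 0.1291, 0.2317]
tool_rot: [1.964, 2.451, 0.001]
contact_force: [1.2, -0.7, -0.3]
opening: 0.036
grip_force: 0.0
```

```bash
python3 - <<'E'
from h import *
goto(.4852,.1274,.052,12.5)
d=shot('wrist');save(d,'w1.png');w=world(d)
p=w.reshape(-1,3);p=p[(p[:,2]>.06)&(p[:,2]<.08)];print(len(p), rect(p))
goto(.4852,.1274,.052,12.5)
E
```

```text
t 4.1 cur yaw 12.6 turn shares 0.01 shift shares [-0.03 -0.    2.99] tool z [ 0.001 -0.    -1.   ] pos [0.4847 0.1291 0.2317]
7183 (array([633.6, 125.5]), array([293.9, 175.9]), 22.5)
t 4.15 cur yaw 12.8 turn shares 0.05 shift shares [-0.12 -0.04  2.99] tool z [ 0.002  0.005 -1.   ] pos [0.4855 0.1339 0.2315]
```

Request:
jog_arm(commands=[0, 0, 0, 0, 0, 0, 36, 0, 0, 0, 0, 0, 0, 36, 0, 0, 0.9, 0, 0, 0, 36, 0, 0, 0.9, 0, 0, 0, 36, 0, 0, 0, 0, 0, 0, 36, 0, 0, 0, 0, 0, 0, 36])

```text
t: 4.9
tool_pos: [0.4856, 0.1267, 0.1255]
tool_rot: [1.966, 2.448, 0.003]
contact_force: [-0.0, -0.6, 0.0]
opening: 0.0363
grip_force: 0.0
```

```bash
python3 - <<'E'
from h import *
d=shot('wrist');save(d,'w1.png');w=world(d)
p=w.reshape(-1,3);k=(p[:,2]>.06)&(p[:,2]<.08)&(np.hypot(p[:,0]-.485,p[:,1]-.127)<.05);print(k.sum())
if k.sum(): print(rect(p[k]))
goto(.4852,.1274,.052,12.5)
E
```

```text
1672
(array([485. , 126.6]), array([ 9.8, 59.8]), 12.6)
t 4.95 cur yaw 12.5 turn shares -0.0 shift shares [ 0.01 -0.02  1.24] tool z [ 0.005  0.    -1.   ] pos [0.4863 0.1269 0.1265]
```

View pics/w1.png

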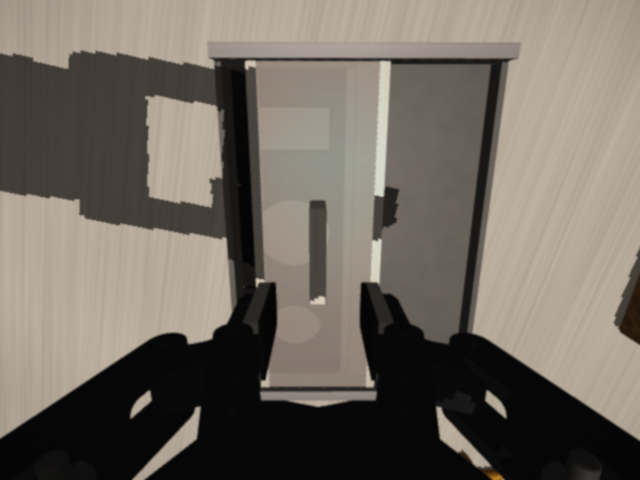

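Request:
jog_arm(commands=[0, 0, 0.62, 0, 0, 0, 36, 0, 0, 0.62, 0, 0, 0, 36, 0, 0, 0, 0, 0, 0, 36, 0, 0, 0, 0, 0, 0, 0, 0, 0, 0, 0, 0, 0, 0, 0, 0, 0, 0, 0, 0, 0, 0, 0, 0, 0, 0, 0], newtons=30)

```text
$.commands: bad value
```

Request:
jog_arm(commands=[0, 0, 0.62, 0, 0, 0, 36, 0, 0, 0.62, 0, 0, 0, 36, 0, 0, 0, 0, 0, 0, 36, 0, 0, 0, 0, 0, 0, 0, 0, 0, 0, 0, 0, 0, 0, 0, 0, 0, 0, 0, 0, 0, 0, 0, 0, 0, 0, 0, 0], newtons=30)

```text
t: 5.82
tool_pos: [0.4866, 0.1275, 0.0521]
tool_rot: [1.963, 2.448, 0.005]
contact_force: [-1.2, -0.1, 7.1]
opening: 0.0092
grip_force: 32.3
```

Request:
jog_arm(commands=[0, 0.18, 0, 0, 0, 0, 0, 0, 0.18, 0, 0, 0, 0, 0, 0, 0.18, 0, 0, 0, 0, 0, 0, 0.18, 0, 0, 0, 0, 0, 0, 0.18, 0, 0, 0, 0, 0, 0, 0.18, 0, 0, 0, 0, 0, 0, 0, 0, 0, 0, 0, 0, 0, 0, 0, 0, 0, 0, 0])

```text
t: 6.82
tool_pos: [0.5504, 0.1415, 0.0522]
tool_rot: [1.962, 2.447, 0.007]
contact_force: [2.6, -2.6, 5.7]
opening: 0.0093
grip_force: 32.3
```

Request:
jog_arm(commands=[0, 0.04, 0, 0, 0, 0, 0, 0, 0, 0, 0, 0, 0, 0])

```text
t: 7.08
tool_pos: [0.5517, 0.1418, 0.0521]
tool_rot: [1.963, 2.448, 0.003]
contact_force: [-1.7, -2.2, 9.2]
opening: 0.0089
grip_force: 32.6
```

Request:
jog_arm(commands=[0, 0, 0, 0, 0, 0, 36, 0, 0, 0, 0, 0, 0, 36, 0, 0, -0.9, 0, 0, 0, 36, 0, 0, -0.9, 0, 0, 0, 36, 0, 0, 0, 0, 0, 0, 36])

```text
t: 7.7
tool_pos: [0.5533, 0.1424, 0.163]
tool_rot: [1.96, 2.445, 0.012]
contact_force: [0.5, -0.2, 0.3]
opening: 0.036
grip_force: 0.0
```

```bash
python3 - <<'E'
from h import *
goto(.4565,-.105,.017,12.5)
E
```

```text
t 7.7 cur yaw 12.6 turn shares 0.01 shift shares [-3.67 -2.49  2.41] tool z [ 0.011  0.001 -1.   ] pos [0.5533 0.1424 0.163 ]
```

Request:
jog_arm(commands=[-0.734, -0.498, 0, 0, 0, 0, 36, -0.734, -0.498, 0, 0, 0, 0, 36, -0.734, -0.498, 0, 0, 0, 0, 36, -0.734, -0.498, 0, 0, 0, 0, 36, -0.734, -0.498, 0, 0, 0, 0, 36, 0, 0, 0.7, 0, 0, 0, 36, 0, 0, 0.7, 0, 0, 0, 36, 0, 0, 0, 0, 0, 0, 36, 0, 0, 0, 0, 0, 0, 36])

```text
t: 8.82
tool_pos: [0.4524, -0.1055, 0.0737]
tool_rot: [1.964, 2.451, 0.0]
contact_force: [-0.1, -0.1, 0.0]
opening: 0.0358
grip_force: 0.0
```

```bash
python3 - <<'E'
from h import *
goto(.4565,-.105,.017,12.5)
d=shot('wrist');w=world(d)
p=w.reshape(-1,3);n=np.hypot(p[:,0]-.457,p[:,1]+.105)<.03
for a,b in ((.008,.04),(.02,.03)):
    k=n&(p[:,2]>a)&(p[:,2]<b);print(k.sum(),rect(p[k]) if k.sum()>5 else '',cv2.minEnclosingCircle((p[k][:,:2]*1000).astype(np.float32)))
d=shot('top');w=world(d);save(d,'top1.png');np.savez('top1.npz',**d)
p=w[220:360,135:305].reshape(-1,3)
k=(p[:,2]>.058)&(p[:,2]<.08);print('handle',rect(p[k]))
k=(p[:,2]>.028)&(p[:,2]<.055);print('box',rect(p[k]))
big=cv2.resize(d['image'][215:365,130:310],None,fx=4,fy=4,interpolation=cv2.INTER_CUBIC);cv2.imwrite('pics/t1c.png',big[...,::-1])
for nme in ['pocket_capsule','pocket_gear','pocket_block']:
    for r in nets.silhouettes('top',nme)[:1]:
        q=w[r['mask']];print(nme,r['p'],r['bbox'],np.nanmedian(q,0))
E
```

```text
t 8.82 cur yaw 12.6 turn shares 0.01 shift shares [-0.01  0.07  0.95] tool z [ 0.001 -0.    -1.   ] pos [ 0.4524 -0.1055  0.0737]
4660 (array([ 456.4, -106.1]), array([47.1, 47.7]), 16.7) ((456.0823974609375, -106.30207824707031), 24.165321350097656)
477 (array([ 456.4, -106. ]), array([13.3, 13.6]), 13.0) ((456.47119140625, -105.94683074951172), 7.069957256317139)
handle (array([551.6, 141.8]), array([10.3, 59.8]), 12.5)
box (array([510.7, 133.3]), array([176.3, 241.1]), 12.5)
pocket_capsule 0.88 [201.5, 289.8, 249.8, 338.6] [0.46503917 0.12595104 0.02543264]
pocket_gear 0.68 [243.1, 277.7, 292.4, 326.6] [0.48382594 0.05120849 0.02563729]
pocket_block 0.65 [161.0, 303.5, 209.2, 345.6] [0.45197208 0.19996374 0.02559524]
```

View pics/t1c.png

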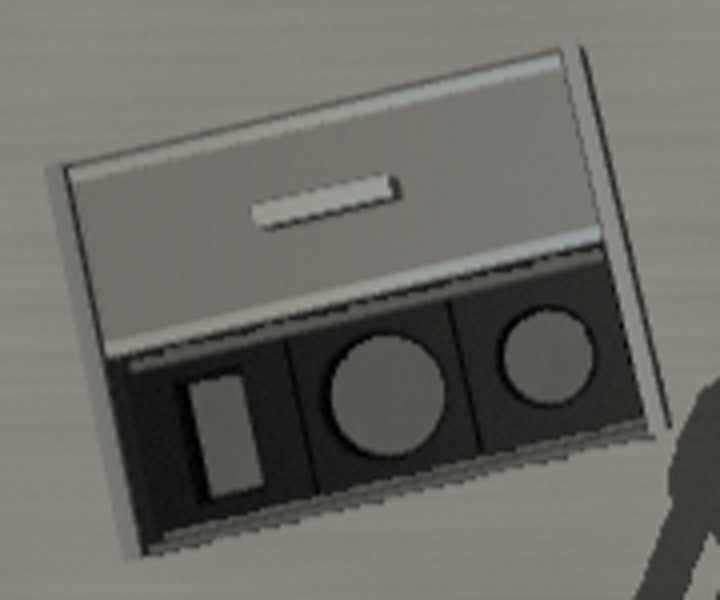

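Request:
jog_arm(commands=[-0.02, 0.065, 0.3, 0, 0, 0, 36, 0, 0, 0.33, 0, 0, 0, 36, 0, 0, 0.32, 0, 0, 0, 36, 0, 0, 0, 0, 0, 0, 36, 0, 0, 0, 0, 0, 0, 0, 0, 0, 0, 0, 0, 0, 0, 0, 0, 0, 0, 0, 0, 0, 0, 0, 0, 0, 0, 0, 0], newtons=30)

```text
t: 10.07
tool_pos: [0.4571, -0.1062, 0.0172]
tool_rot: [1.964, 2.449, 0.001]
contact_force: [-1.0, -0.6, 5.7]
opening: 0.0117
grip_force: 29.6
```

Request:
jog_arm(commands=[0, 0, -0.3, 0, 0, 0, 0, 0, 0, -0.7, 0, 0, 0, 0, 0, 0, -0.8, 0, 0, 0, 0, 0, 0, 0, 0, 0, 0, 0])

```text
t: 10.58
tool_pos: [0.4588, -0.107, 0.1285]
tool_rot: [1.96, 2.444, 0.004]
contact_force: [0.5, -0.1, -1.0]
opening: 0.0118
grip_force: 29.3
```

```bash
python3 - <<'E'
from h import *
goto(.4685,.1237,.027,12.5)
E
```

```text
t 10.57 cur yaw 12.6 turn shares 0.01 shift shares [3.73 0.98 1.68] tool z [ 0.008 -0.003 -1.   ] pos [ 0.4588 -0.107   0.1285]
```

Request:
jog_arm(commands=[0.75, 0.196, 0, 0, 0, 0, 0, 0.75, 0.196, 0, 0, 0, 0, 0, 0.75, 0.196, 0, 0, 0, 0, 0, 0.75, 0.196, 0, 0, 0, 0, 0, 0.73, 0.196, 0, 0, 0, 0, 0, 0, 0, 0, 0, 0, 0, 0, 0, 0, 0, 0, 0, 0, 0, 0, 0, 0, 0, 0, 0, 0])

```text
t: 11.58
tool_pos: [0.4644, 0.1244, 0.1232]
tool_rot: [-1.967, -2.449, 0.002]
contact_force: [-0.0, -0.3, -1.2]
opening: 0.0116
grip_force: 29.3
```

```bash
cat >> h.py <<'E'
def pockets(d):
    """floor points (z .008) in box coords about the nominal centres: extents"""
    p=world(d).reshape(-1,3); a=np.radians(12.5); X=np.array([np.cos(a),np.sin(a)]);Y=np.array([-X[1],X[0]])
    q=p[:,:2]-[.5107,.1333]; bx,by=q@X*1000,q@Y*1000
    for n,yc,h in (('block',74,(33,20)),('caps',0,(33,33)),('gear',-74,(28,28))):
        k=(abs(p[:,2]-.008)<.004)&(abs(bx+44)<h[0])&(abs(by-yc)<h[1])
        if k.sum()>50:
            print(n,k.sum(),'x',np.round(np.percentile(bx[k],[.5,99.5]),1),'y',np.round(np.percentile(by[k],[.5,99.5]),1))
        k=(abs(p[:,2]-.026)<.003)&(abs(bx+44)<36)&(abs(by-yc)<40)
        if k.sum(): print('  top',k.sum(),np.round(np.median(p[k,2]),4))
E
python3 - <<'E'
from h import *
goto(.4685,.1237,.027,12.5)
d=shot('wrist');save(d,'w2.png');pockets(d)
print('top');pockets(dict(np.load('top1.npz')))
E
```

```text
t 11.57 cur yaw 12.5 turn shares -0.01 shift shares [-0.03  0.07  1.6 ] tool z [-0.001 -0.    -1.   ] pos [0.4644 0.1244 0.1232]
block 3267 x [-70.4 -18.5] y [58.9 86.7]
  top 9821 0.0266
caps 2312 x [-71.  -18.2] y [-11.5  21.9]
  top 4254 0.0266
gear 178 x [-58.7 -35.9] y [-96.9 -90.3]
  top 866 0.0266
top
block 402 x [-69.8 -18. ] y [63.8 88.4]
  top 1243 0.0259
caps 665 x [-69.7 -17.9] y [-23.3  26.5]
  top 1012 0.0259
gear 409 x [-63.9 -23.7] y [-92.3 -53.8]
  top 1204 0.0259
```

View pics/w2.png

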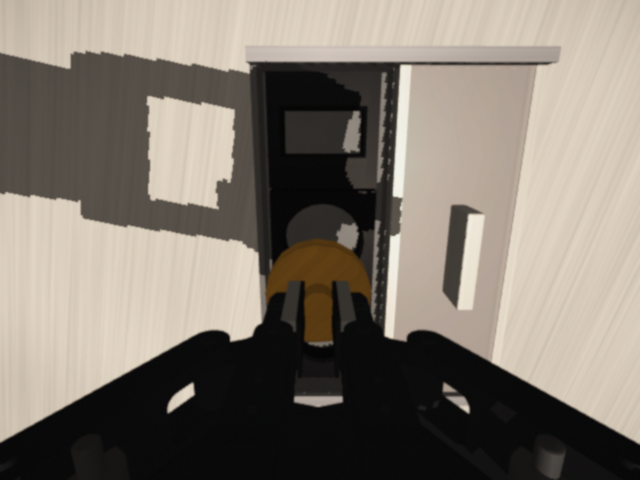

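Request:
jog_arm(commands=[-0.027, 0.05, 0.5, 0, 0, 0, 0, 0, 0, 0.4, 0, 0, 0, 0, 0, 0, 0.2, 0, 0, 0, 0, 0, 0, 0, 0, 0, 0, 0, 0, 0, 0, 0, 0, 0, 0])

```text
t: 12.25
tool_pos: [0.4689, 0.1244, 0.059]
tool_rot: [1.965, 2.45, 0.002]
contact_force: [0.4, -0.4, -0.9]
opening: 0.0113
grip_force: 29.4
```

```bash
python3 - <<'E'
from h import *
goto(.4677,.1235,.0265,12.5)
E
```

```text
t 12.25 cur yaw 12.5 turn shares 0.01 shift shares [-0.01 -0.02  0.54] tool z [ 0.002  0.    -1.   ] pos [0.4689 0.1244 0.059 ]
```

Request:
jog_arm(commands=[-0.01, -0.015, 0.18, 0, 0, 0, 0, 0, 0, 0.18, 0, 0, 0, 0, 0, 0, 0.18, 0, 0, 0, 0, 0, 0, 0, 0, 0, 0, 0, 0, 0, 0, 0, 0, 0, 0])

```text
t: 12.88
tool_pos: [0.4671, 0.1237, 0.0251]
tool_rot: [-1.965, -2.451, 0.001]
contact_force: [0.6, -0.2, 0.2]
opening: 0.0115
grip_force: 33.1
```

Request:
jog_arm(commands=[0, 0, 0, 0, 0, 0, 26, 0, 0, 0, 0, 0, 0, 26, 0, 0, -0.3, 0, 0, 0, 26, 0, 0, -0.8, 0, 0, 0, 30, 0, 0, -0.8, 0, 0, 0, 36, 0, 0, 0, 0, 0, 0, 36])

```text
t: 13.62
tool_pos: [0.4711, 0.1241, 0.1464]
tool_rot: [1.96, 2.444, 0.013]
contact_force: [0.4, 0.1, 0.1]
opening: 0.0358
grip_force: 0.0
```

```bash
python3 - <<'E'
from h import *
goto(.4816,-.2394,.017,12.5)
E
```

```text
t 13.62 cur yaw 12.6 turn shares 0.01 shift shares [-5.95 -1.17  2.15] tool z [ 0.012  0.001 -1.   ] pos [0.4711 0.1241 0.1464]
```

Request:
jog_arm(commands=[-0.745, -0.134, 0, 0, 0, 0, 36, -0.745, -0.134, 0, 0, 0, 0, 36, -0.745, -0.134, 0, 0, 0, 0, 36, -0.745, -0.134, 0, 0, 0, 0, 36, -0.745, -0.134, 0, 0, 0, 0, 36, -0.745, -0.134, 0, 0, 0, 0, 36, -0.745, -0.134, 0, 0, 0, 0, 36, -0.745, -0.134, 0, 0, 0, 0, 36, 0, 0, 0.6, 0, 0, 0, 36, 0, 0, 0.55, 0, 0, 0, 36, 0, 0, 0, 0, 0, 0, 36, 0, 0, 0, 0, 0, 0, 36, 0, 0, 0, 0, 0, 0, 36])

```text
t: 15.25
tool_pos: [0.4834, -0.24, 0.0726]
tool_rot: [1.963, 2.449, 0.0]
contact_force: [0.5, -0.6, -0.4]
opening: 0.0359
grip_force: 0.0
```

```bash
python3 - <<'E'
from h import *
d=shot('wrist');w=world(d)
p=w.reshape(-1,3);n=np.hypot(p[:,0]-.4816,p[:,1]+.239)<.025
for a,b in ((.006,.04),(.017,.03)):
    k=n&(p[:,2]>a)&(p[:,2]<b);print(k.sum(),cv2.minEnclosingCircle((p[k][:,:2]*1000).astype(np.float32)))
goto(.4816,-.2394,.0165,12.5)
E
```

```text
2515 ((481.22540283203125, -241.09130859375), 18.418874740600586)
638 ((481.12249755859375, -240.76504516601562), 8.169621467590332)
t 15.3 cur yaw 12.6 turn shares 0.01 shift shares [ 0.02 -0.03  0.93] tool z [ 0.003 -0.002 -1.   ] pos [ 0.4833 -0.2399  0.0725]
```

Target about (0.4814, -0.2402, 0.0165).

Request:
jog_arm(commands=[0, -0.03, 0.33, 0, 0, 0, 36, 0, 0, 0.3, 0, 0, 0, 36, 0, 0, 0.3, 0, 0, 0, 36, 0, 0, 0, 0, 0, 0, 36, 0, 0, 0, 0, 0, 0, 0, 0, 0, 0, 0, 0, 0, 0, 0, 0, 0, 0, 0, 0, 0, 0, 0, 0, 0, 0, 0, 0], newtons=25)

```text
t: 16.3
tool_pos: [0.4807, -0.2399, 0.0151]
tool_rot: [1.965, 2.45, 0.0]
contact_force: [0.9, 0.3, -0.1]
opening: 0.0143
grip_force: 24.4
```

Request:
jog_arm(commands=[0, 0, -0.3, 0, 0, 0, 0, 0, 0, -0.7, 0, 0, 0, 0, 0, 0, -0.8, 0, 0, 0, 0, 0, 0, 0, 0, 0, 0, 0, 0, 0, 0, 0, 0, 0, 0])

```text
t: 16.92
tool_pos: [0.4804, -0.2397, 0.1233]
tool_rot: [1.965, 2.45, 0.0]
contact_force: [-0.7, -0.6, -0.2]
opening: 0.014
grip_force: 24.4
```

Request:
jog_arm(commands=[0.675, 0.158, 0, 0, 0, 0, 0, 0.675, 0.158, 0, 0, 0, 0, 0, 0.675, 0.158, 0, 0, 0, 0, 0, 0.675, 0.158, 0, 0, 0, 0, 0, 0.675, 0.158, 0, 0, 0, 0, 0, 0.675, 0.158, 0, 0, 0, 0, 0, 0.675, 0.158, 0, 0, 0, 0, 0, 0, 0, 0.6, 0, 0, 0, 0, 0, 0, 0.4, 0, 0, 0, 0, 0, 0, 0, 0, 0, 0, 0, 0, 0, 0, 0, 0, 0, 0, 0, 0, 0, 0, 0, 0, 0])

```text
t: 18.42
tool_pos: [0.4845, 0.0512, 0.0639]
tool_rot: [1.965, 2.449, 0.002]
contact_force: [-0.9, 0.4, 0.5]
opening: 0.0141
grip_force: 24.4
```

```bash
python3 - <<'E'
from h import *
goto(.4838,.0514,.026,12.5)
E
```

```text
t 18.43 cur yaw 12.5 turn shares 0.0 shift shares [ 0.01 -0.01  0.63] tool z [ 0.002 -0.    -1.   ] pos [0.4845 0.0512 0.0639]
```

Request:
jog_arm(commands=[0, -0.01, 0.22, 0, 0, 0, 0, 0, 0, 0.2, 0, 0, 0, 0, 0, 0, 0.2, 0, 0, 0, 0, 0, 0, 0, 0, 0, 0, 0, 0, 0, 0, 0, 0, 0, 0])

```text
t: 19.05
tool_pos: [0.483, 0.0513, 0.0254]
tool_rot: [-1.965, -2.451, 0.0]
contact_force: [-1.0, 0.1, -0.5]
opening: 0.0139
grip_force: 24.5
```

Request:
jog_arm(commands=[0, 0, 0, 0, 0, 0, 22, 0, 0, 0, 0, 0, 0, 22, 0, 0, -0.3, 0, 0, 0, 22, 0, 0, -0.8, 0, 0, 0, 30, 0, 0, -0.8, 0, 0, 0, 40, 0, 0, 0, 0, 0, 0.93, 40, 0, 0, 0, 0, 0, 0.93, 40, 0, 0, 0, 0, 0, 0.93, 40, 0, 0, 0, 0, 0, 0.93, 40, 0, 0, 0, 0, 0, 0.93, 40, 0, 0, 0, 0, 0, 0.93, 40, 0, 0, 0, 0, 0, 0.93, 40, 0, 0, 0, 0, 0, 0.93, 40, 0, 0, 0, 0, 0, 0.93, 40, 0, 0, 0, 0, 0, 0.93, 40, 0, 0, 0, 0, 0, 0.93, 40, 0, 0, 0, 0, 0, 0.93, 40, 0, 0, 0, 0, 0, 0, 40])

```text
t: 21.3
tool_pos: [0.4834, 0.0513, 0.1409]
tool_rot: [2.964, 1.04, 0.003]
contact_force: [0.3, -0.9, -0.3]
opening: 0.0399
grip_force: 0.0
```

```bash
python3 - <<'E'
from h import *
d=shot('wrist');save(d,'w3.png');goto(.5945,-.1544,.017,-51.4)
E
```

```text
t 21.35 cur yaw -51.3 turn shares 0.02 shift shares [-0.69  3.83  2.06] tool z [ 0.002 -0.    -1.   ] pos [0.4834 0.0513 0.1407]
```

View pics/w3.png

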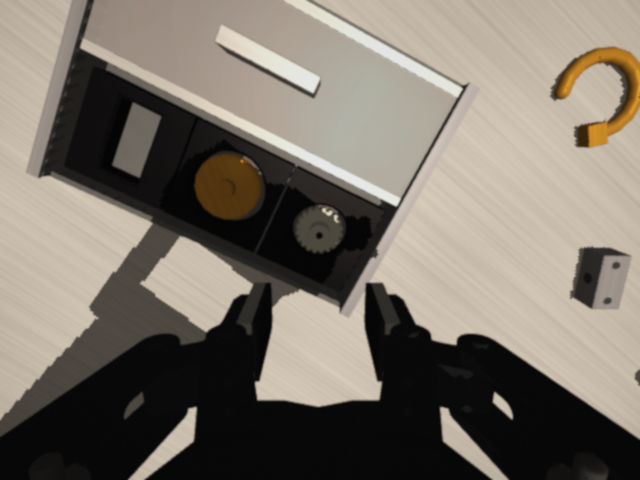

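Request:
jog_arm(commands=[-0.115, 0.638, 0, 0, 0, 0, 40, -0.115, 0.638, 0, 0, 0, 0, 40, -0.115, 0.638, 0, 0, 0, 0, 40, -0.115, 0.638, 0, 0, 0, 0, 40, -0.115, 0.638, 0, 0, 0, 0, 40, -0.115, 0.638, 0, 0, 0, 0, 40, 0, 0, 0.6, 0, 0, 0, 40, 0, 0, 0.55, 0, 0, 0, 40, 0, 0, 0, 0, 0, 0, 40, 0, 0, 0, 0, 0, 0, 40, 0, 0, 0, 0, 0, 0, 40])

```text
t: 22.72
tool_pos: [0.5954, -0.1544, 0.073]
tool_rot: [2.962, 1.038, 0.005]
contact_force: [-0.7, -0.4, 0.0]
opening: 0.0401
grip_force: 0.0
```

```bash
python3 - <<'E'
from h import *
d=shot('wrist');w=world(d)
p=w.reshape(-1,3);k=(np.hypot(p[:,0]-.5945,p[:,1]+.1544)<.035)&(p[:,2]>.016)&(p[:,2]<.03)
print(k.sum(),rect(p[k]),np.median(p[k],0))
goto(.5943,-.155,.016,-51.4)
E
```

```text
2968 (array([ 594.9, -155.8]), array([46.7, 22. ]), 38.7) [ 0.59614274 -0.15475308  0.0226937 ]
t 22.77 cur yaw -51.4 turn shares 0.01 shift shares [-0.02 -0.01  0.95] tool z [ 0.003 -0.001 -1.   ] pos [ 0.5953 -0.1544  0.0727]
```

Request:
jog_arm(commands=[-0.015, 0, 0.33, 0, 0, 0, 40, 0, 0, 0.33, 0, 0, 0, 40, 0, 0, 0.29, 0, 0, 0, 40, 0, 0, 0, 0, 0, 0, 40, 0, 0, 0, 0, 0, 0, 0, 0, 0, 0, 0, 0, 0, 0, 0, 0, 0, 0, 0, 0, 0, 0, 0, 0, 0, 0, 0, 0], newtons=45)

```text
t: 23.78
tool_pos: [0.5934, -0.1546, 0.0138]
tool_rot: [2.965, 1.038, 0.001]
contact_force: [-0.6, -0.0, -0.5]
opening: 0.0203
grip_force: 46.6
```

Request:
jog_arm(commands=[0, 0, -0.2, 0, 0, 0, 0, 0, 0, -0.4, 0, 0, 0, 0, 0, 0, -0.6, 0, 0, 0, 0, 0, 0, -0.6, 0, 0, 0, 0, 0, 0, 0, 0, 0, 0, 0])

```text
t: 24.4
tool_pos: [0.5961, -0.1557, 0.1268]
tool_rot: [2.959, 1.037, 0.011]
contact_force: [0.0, -0.7, -1.5]
opening: 0.0202
grip_force: 46.6
```

Request:
jog_arm(commands=[0, 0, 0, 0, 0, 0.911, 0, 0, 0, 0, 0, 0, 0.911, 0, 0, 0, 0, 0, 0, 0.911, 0, 0, 0, 0, 0, 0, 0.911, 0, 0, 0, 0, 0, 0, 0.911, 0, -0.116, -0.69, 0, 0, 0, 0, 0, -0.116, -0.69, 0, 0, 0, 0, 0, -0.116, -0.69, 0, 0, 0, 0, 0, -0.116, -0.69, 0, 0, 0, 0, 0, -0.116, -0.69, 0, 0, 0, 0, 0, -0.116, -0.69, 0, 0, 0, 0, 0, -0.116, -0.69, 0, 0, 0, 0, 0, -0.116, -0.69, 0, 0, 0, 0, 0, -0.116, -0.69, 0, 0, 0, 0, 0, 0, 0, 0.4, 0, 0, 0, 0, 0, 0, 0.4, 0, 0, 0, 0, 0, 0, 0, 0, 0, 0, 0, 0, 0, 0, 0, 0, 0, 0, 0, 0, 0, 0, 0, 0, 0])

```text
t: 26.78
tool_pos: [0.4523, 0.1957, 0.0747]
tool_rot: [-3.123, -0.342, -0.003]
contact_force: [0.0, -0.8, -1.0]
opening: 0.0204
grip_force: 46.5
```

```bash
python3 - <<'E'
from h import *
d=shot('wrist');goto(.4518,.1957,.026,-77.5);pockets(d);save(d,'w4.png')
w=world(d).reshape(-1,3);k=(np.hypot(w[:,0]-.4518,w[:,1]-.1957)<.035)&(w[:,2]>.06)&(w[:,2]<.085);print(k.sum(),rect(w[k]),np.percentile(w[k,2],[5,50,95]))
E
```

```text
t 26.82 cur yaw -77.5 turn shares -0.0 shift shares [-0.01 -0.    0.81] tool z [ 0.002  0.001 -1.   ] pos [0.4523 0.1957 0.0747]
block 1081 x [-35.7 -21.7] y [58.7 86.6]
  top 8068 0.0267
caps 293 x [-64.9 -20.9] y [-28.5  20.1]
  top 11544 0.0265
gear 104 x [-65.4 -26.9] y [-96.4 -69. ]
  top 12310 0.0267
6012 (array([454.5, 193.9]), array([50.3, 41.9]), 35.5) [0.07180069 0.08360912 0.08459938]
```

View pics/w4.png

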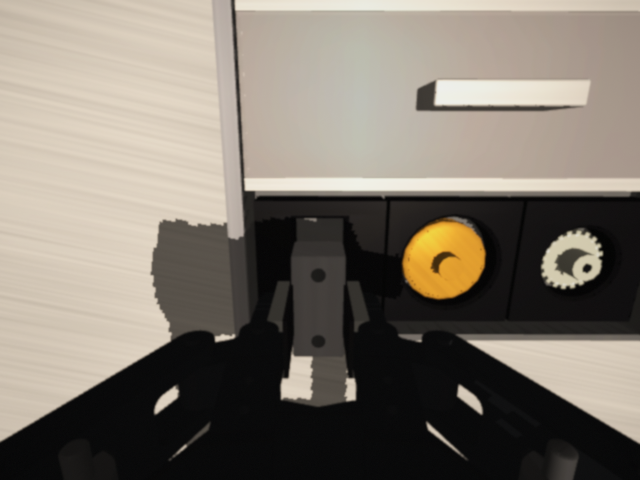

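Request:
jog_arm(commands=[-0.01, 0, 0.3, 0, 0, 0, 0, 0, 0, 0.25, 0, 0, 0, 0, 0, 0, 0.23, 0, 0, 0, 0, 0, 0, 0, 0, 0, 0, 0, 0, 0, 0, 0, 0, 0, 0])

```text
t: 27.45
tool_pos: [0.451, 0.1955, 0.0263]
tool_rot: [-3.123, -0.342, -0.0]
contact_force: [0.3, -0.7, 0.6]
opening: 0.0205
grip_force: 47.2
```

Request:
jog_arm(commands=[0, 0, 0, 0, 0, 0, 28, 0, 0, 0, 0, 0, 0, 28, 0, 0, 0, 0, 0, 0, 28, 0, 0, -0.3, 0, 0, 0, 28, 0, 0, -0.8, 0, 0, 0, 36, 0, 0, -0.8, 0, 0, 0, 36, 0, 0, 0, 0, 0, 0, 36, 0, 0, 0, 0, 0, 0, 36])

```text
t: 28.45
tool_pos: [0.451, 0.1955, 0.1415]
tool_rot: [-3.123, -0.342, -0.002]
contact_force: [-0.4, -1.0, -0.2]
opening: 0.0358
grip_force: 0.0
```

```bash
python3 - <<'E'
from h import *
d=shot('wrist');save(d,'w5.png');w=world(d).reshape(-1,3)
for n,c,r in (('block',(.4518,.1957),.03),('caps',(.4677,.1235),.027),('gear',(.4838,.0514),.02)):
    k=(np.hypot(w[:,0]-c[0],w[:,1]-c[1])<r)
    print(n,k.sum(),np.round(np.nanpercentile(w[k,2],[50,90,98]),4))
goto(.5517,.1418,.052,12.5)
E
```

```text
block 36899 [0.2232 0.2389 0.2423]
caps 11352 [0.22   0.2322 0.2352]
gear 1683 [0.0192 0.0319 0.0326]
t 28.5 cur yaw -77.5 turn shares -15.71 shift shares [-1.24  1.46  1.47] tool z [-0.001 -0.    -1.   ] pos [0.4503 0.1953 0.1403]
```

View pics/w5.png

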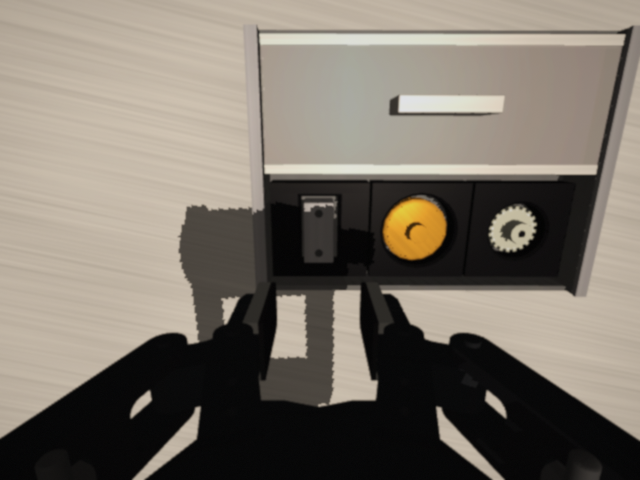

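Request:
jog_arm(commands=[0, 0, 0, 0, 0, -0.982, 36, 0, 0, 0, 0, 0, -0.982, 36, 0, 0, 0, 0, 0, -0.982, 36, 0, 0, 0, 0, 0, -0.982, 36, 0, 0, 0, 0, 0, -0.982, 36, 0, 0, 0, 0, 0, -0.982, 36, 0, 0, 0, 0, 0, -0.982, 36, 0, 0, 0, 0, 0, -0.982, 36, 0, 0, 0, 0, 0, -0.982, 36, 0, 0, 0, 0, 0, -0.982, 36, 0, 0, 0, 0, 0, -0.982, 36, 0, 0, 0, 0, 0, -0.982, 36, 0, 0, 0, 0, 0, -0.982, 36, 0, 0, 0, 0, 0, -0.982, 36, 0, 0, 0, 0, 0, -0.982, 36, 0, 0, 0, 0, 0, -0.982, 36])

```text
t: 30.5
tool_pos: [0.4496, 0.1951, 0.1387]
tool_rot: [-1.96, -2.452, 0.005]
contact_force: [1.3, -0.6, 0.7]
opening: 0.0358
grip_force: 0.0
```

Request:
jog_arm(commands=[-0.415, 0.487, 0, 0, 0, 0, 36, -0.415, 0.487, 0, 0, 0, 0, 36, -0.415, 0.487, 0, 0, 0, 0, 36, 0, 0, 0.4, 0, 0, 0, 36, 0, 0, 0, 0, 0, 0, 36, 0, 0, 0, 0, 0, 0, 36, 0, 0, 0, 0, 0, 0, 36])

```text
t: 31.38
tool_pos: [0.5527, 0.1419, 0.1175]
tool_rot: [1.965, 2.451, 0.001]
contact_force: [0.9, -0.3, -0.3]
opening: 0.0362
grip_force: 0.0
```

```bash
python3 - <<'E'
from h import *
goto(.5517,.1418,.052,12.5)
d=shot('wrist');w=world(d).reshape(-1,3);z=w[:,2];z[z>.1]=np.nan
for n,c,r in (('block',(.4518,.1957),.03),('caps',(.4677,.1235),.027),('gear',(.4838,.0514),.02)):
    k=(np.hypot(w[:,0]-c[0],w[:,1]-c[1])<r)&(w[:,2]<.1)
    if k.sum():print(n,k.sum(),np.round(np.nanpercentile(w[k,2],[50,90,98]),4))
E
```

```text
t 31.38 cur yaw 12.6 turn shares 0.01 shift shares [ 0.   -0.02  1.09] tool z [ 0.001  0.    -1.   ] pos [0.5527 0.1419 0.1175]
block 7569 [0.0271 0.0311 0.0318]
caps 4032 [0.0226 0.0263 0.0332]
gear 991 [0.0193 0.0318 0.0326]
```

Heights fit seated parts (30/32/31 mm plus a ~1 mm bias). Grip the handle and shut the cover (84 mm = 1.40 shares).

Request:
jog_arm(commands=[0, -0.015, 0.55, 0, 0, 0, 36, 0, 0, 0.54, 0, 0, 0, 36, 0, 0, 0, 0, 0, 0, 36, 0, 0, 0, 0, 0, 0, 0, 0, 0, 0, 0, 0, 0, 0, 0, 0, 0, 0, 0, 0, 0, 0, 0, 0, 0, 0, 0, 0], newtons=30)

```text
t: 32.3
tool_pos: [0.5518, 0.1413, 0.0534]
tool_rot: [-1.966, -2.451, 0.001]
contact_force: [-4.8, -1.6, 5.6]
opening: 0.0088
grip_force: 31.1
```

Request:
jog_arm(commands=[0, -0.17, 0, 0, 0, 0, 0, 0, -0.17, 0, 0, 0, 0, 0, 0, -0.17, 0, 0, 0, 0, 0, 0, -0.17, 0, 0, 0, 0, 0, 0, -0.17, 0, 0, 0, 0, 0, 0, -0.17, 0, 0, 0, 0, 0, 0, -0.17, 0, 0, 0, 0, 0, 0, -0.17, 0, 0, 0, 0, 0, 0, 0, 0, 0, 0, 0, 0, 0, 0, 0, 0, 0, 0, 0])

```text
t: 33.55
tool_pos: [0.4727, 0.1239, 0.0534]
tool_rot: [1.965, 2.45, 0.003]
contact_force: [-1.7, 1.3, 9.2]
opening: 0.0091
grip_force: 32.3
```

Request:
jog_arm(commands=[0, -0.06, 0, 0, 0, 0, 0, 0, 0, 0, 0, 0, 0, 0, 0, 0, 0, 0, 0, 0, 0])

```text
t: 33.92
tool_pos: [0.4697, 0.1233, 0.0534]
tool_rot: [1.965, 2.449, 0.005]
contact_force: [0.3, 2.9, 8.3]
opening: 0.0093
grip_force: 32.1
```

Request:
jog_arm(commands=[0, -0.05, 0, 0, 0, 0, 0, 0, 0, 0, 0, 0, 0, 0, 0, 0, 0, 0, 0, 0, 0])

```text
t: 34.3
tool_pos: [0.4697, 0.1233, 0.0535]
tool_rot: [1.962, 2.444, 0.016]
contact_force: [12.6, 4.8, -1.8]
opening: 0.0091
grip_force: 30.9
```

Request:
jog_arm(commands=[0, 0, 0, 0, 0, 0, 40, 0, 0, 0, 0, 0, 0, 40, 0, 0, 0, 0, 0, 0, 40, 0, 0, -0.6, 0, 0, 0, 40, 0, 0, -0.8, 0, 0, 0, 40, -0.6, 0, -0.8, 0, 0, 0, 40, -0.9, 0, 0, 0, 0, 0, 40, -0.9, 0, 0, 0, 0, 0, 40, -0.9, 0, 0, 0, 0, 0, 40, -0.9, 0, 0, 0, 0, 0, 40, 0, 0, 0, 0, 0, 0, 40, 0, 0, 0, 0, 0, 0, 40])

```text
t: 35.8
tool_pos: [0.5198, -0.1233, 0.1827]
tool_rot: [-1.965, -2.449, 0.0]
contact_force: [0.5, 0.3, -0.6]
opening: 0.0403
grip_force: 0.0
```

```bash
python3 - <<'E'
from h import *
d=shot('top');w=world(d);save(d,'top2.png')
p=w[220:360,135:305].reshape(-1,3)
k=(p[:,2]>.058)&(p[:,2]<.08);print('handle',rect(p[k]))
for nme in ['vsi','bourdon']:
    for r in nets.silhouettes('top',nme)[:1]:
        q=w[r['mask']];print(nme,r['p'],r['bbox'],np.nanmedian(q,0))
E
```

```text
handle (array([469.7, 123.7]), array([ 9.9, 60. ]), 12.3)
vsi 0.57 [449.3, 204.5, 517.2, 265.6] [ 0.59697607 -0.32490639  0.0966808 ]
bourdon 0.91 [305.4, 177.2, 336.7, 206.4] [ 0.69071679 -0.05392102  0.00889222]
```

View pics/top2.png

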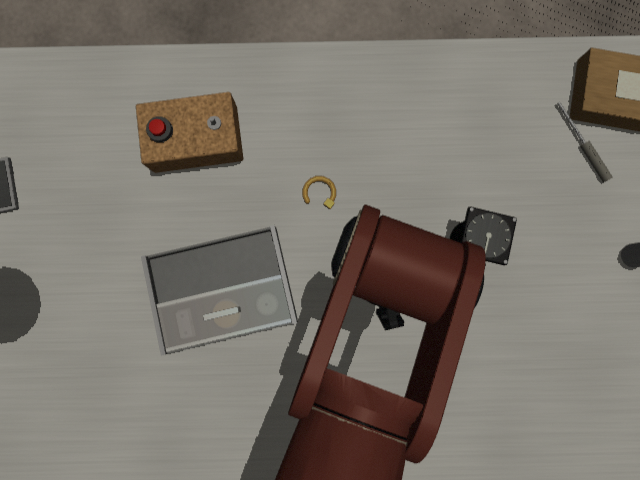

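```bash
python3 -c "
from h import *
print(job.finish_job())"
```

```text
the job is handed in; nothing more can be done
None
```

The capsule, gear and block are each seated in their own pocket and the cover is fully shut. The indicator and bourdon tube appear unmoved in the last picture, and the job was handed in at about 36 s of the 72 s allowed.

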